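# Snap the hanging-peg sleeve onto the counter display stand

## Robot

A 6-joint arm with a two-finger parallel gripper is mounted at the origin on the work surface. World frame = base frame: x ahead of the robot, y to its left, z up, the work surface at z = 0. Lengths are in m, angles in rad, forces in N, time in s.
With the tool pointing down it reaches from about 0.4 to 0.925 m from the base axis. Payload 3.4 kg.
Tool frame: the origin (TCP) lies midway between the tips of the shut fingers; the grasp point (between the pads) lies 19 mm behind it; z points along the fingers, x is the direction in which the jaws open and shut, and the axes are right-handed (so a half turn about z gives the same grasp; the last joint's range is limited). The gripper opens to 85 mm and grips with 20 to 120 N. Pads are 22 mm wide; open, the fingers measure 114 mm over their backs; the gripper's body (76 mm by 85 mm) begins 54 mm behind the grasp point. The pads swing forward as they close: fully open they stand 13 mm farther back than shut.
Start: joints at [-1.218, 0.307, 1.506, -0, 1.328, -0.073], TCP at [0.237, -0.524, 0.231] pointing down, gripper open.
Joint ranges: [-3.12, 3.12], [-1.05, 2.28], [0.14, 2.33], [-1.42, 4.57], [0.1, 2.73], [-2.68, 2.68]. Speed limits (rad/s): [2.57, 2.57, 3.14, 3.14, 3.14, 3.14].

## Interface

Orientations are given as a unit quaternion [w, x, y, z].
In Python, from workcell import ctrl gives the robot as it stands.
- The arm moves only by the tool send_rows, never from a script. Its argument "increments" is a list of rows, each a list of 5 numbers: the opening, from 0 (shut) to 1 (fully open), then the shift along the tool's x, y, z in cm, then the turn about the tool's z in rad. In form: [[claw, dx, dy, dz, turn], ...]. A call has 1 to 12 rows; each row shifts and turns the commanded pose from where the row before left it, along the tool's axes as they then stand; what a row does not reach is not made up. A row lasts 1/8 s, in which the tool goes at most 62.5 mm and 10.7 degrees, less where a joint would pass 70% of its speed; a pose out of reach is approached as far as the arm can. A call with a gripper value outside its range is refused whole. The fingers move at their own pace and stop on an object; "newtons" is the grip in N (left out, the last holds). Time passes only in rows, so rows that do not move let the fingers close. It gives the time, the measured TCP pose, the force and the opening at its end, in the units of the state.
- ctrl.get_obs(): the state, without advancing time (a new reading comes with each control period).
- ctrl.snapshot(name): name is "side" or "top"; returns a dict with "color" (400x640x3 uint8, red, green, blue), "fovy" (degrees; the focal length in pixels is half the picture's height over the tangent of half this angle, whatever the lens; pixels are square), "cx", "cy" (the principal point, pixels), "position" and "orientation" of the camera in the world. Camera axes: x right, y down, z forward; pixel columns grow to the right and rows downward; lengths in m; the calibration is good to about 2 mm. A picture is of the moment at which its call begins. There is no depth.
- ctrl.close_job(): hands the job in, once; it reports no verdict.
The state is a dict: "t": time; "joint_positions": joint angles; "joint_vel": joint speeds; "joint_efforts": joint torques, N m; "eef_pos": TCP position; "eef_rot": TCP orientation; "force": force on the tool from outside, world axes, zero at the start; "wrist_torque": the same for the moment, N m; "finger_gap": opening from 0.0 (shut) to 1.0 (fully open).
Only numpy, scipy, OpenCV 4.12 (cv2) and the standard library are available. Lean on these libraries where they do the work, as an engineer would, in place of code of your own. Each camera call takes 0.05 s, during which the arm holds its last target.

## Task

Pick up the square sleeve that has the hanging peg and the window, turn it so that its window faces the same way as the spring button on the display stand, and lower it over the stand's post. Keeping hold of it, push it down so that its lower end presses the button in, until the button pops out through the window and the sleeve sits fully down on the collar; then let go. Leave the plain sleeve where it stands.

Things in the scene. Friction and masses are not known exactly. Their poses are not given: they have to be found in the camera images.
- sleeve_center (a point): centre (half-way up) of a loose upright square tube, bare steel, black cap on top, open foot: 36 mm square outside, 30 inside, 120 tall, about 0.35 kg. z up. Its +x face has a window 20 mm wide, 24 to 58 mm above the foot, and over it an 8 mm thick hanging peg jutting 50 mm along +x, 82 to 100 mm above the foot. The +y and -y faces are bare: grip across those, in the upper half.
- post_top (a point): top centre of the display stand's fixed aluminium post, 130 mm above the counter. z up. Post 25 mm wide, top 16 mm tapering to 10 wide. The seated sleeve's foot rests on a 44 mm square collar 102 mm below this point (sleeve centre 42 mm below it). The button is on the post's +x face; sleeve +x must point this way. Dark base plate 110 wide, 8 thick, reaching 100 mm on the +x side, 50 behind.
- button (a joint): press of the spring button, a dark steel wedge 12 mm wide, flat underside 73 mm and top of its slope 49 mm below post_top; m: 0 = fully out, 10 mm proud of the post; 0.0105 = pressed flush. Spring 2 to 5 N. The sleeve's foot sliding down its slope presses it in (5 to 15 N downward push); once the window is over it, it springs back to 0 and locks the sleeve.
- plain_center (a point): centre (half-way up) of another loose sleeve, to be left where it is: the same 36 mm square steel tube, but only 90 mm tall and with neither window nor peg. z up.
There are look-alikes about, which are no part of the job. Leave any turquoise look-alike of the part that bears sleeve_center alone.

How it is judged:
By the outcome, as a careful person would: the job done as asked, in the order asked, and still so for the second after the job is handed in, with the robot touching nothing.
It also fails if it takes over 45 s, if anything falls off the work surface, if the arm or the gripper's body presses on something with over 40 N, if the wrist force passes 120 N, or if a joint passes its speed limit or range.

## Working session

There is one attempt and no reset: what is moved stays moved. The work goes in short steps, Python scripts to look and compute and a tool call to move; the robot and the scene stay as the last step left them, time stands still between calls to the robot, and variables do not carry over. Pictures are saved under pics/ and viewed, and the job is handed in when it is done.

Besides the shell and the picture viewer there is one more tool, called after "Emit:" in YAML: its name, and indented under it one key for each argument. send_rows: Moves the arm, as the interface text tells. Its arguments: {"type":"object","properties":{"increments":{"type":"array"},"newtons":{"type":"number"}},"required":["increments"]}

```bash
mkdir -p pics; ls; python3 - <<'E'
from workcell import ctrl
import cv2
o=ctrl.get_obs(); print({k:o[k] for k in('t','eef_pos','eef_rot','force','finger_gap')})
for n in('side','top'):
    s=ctrl.snapshot(n); print(n,s['fovy'],s['cx'],s['cy'],s['position'],s['orientation'])
    cv2.imwrite(f'pics/{n}0.png',s['color'][:,:,::-1])
E
```

```text
pics
{'t': 0.0, 'eef_pos': array([ 0.23721902, -0.5230084 ,  0.23038559]), 'eef_rot': array([-6.07823092e-04,  8.40545938e-01, -5.41739316e-01, -8.18246167e-04]), 'force': array([ 0.1379061 ,  0.28768385, -0.47449903]), 'finger_gap': 1.0073233737218372}
side 54.03245886968632 321.06172319642275 197.0479562250241 [0.29014531 0.5260669  0.46701344] [ 0.10330733 -0.19432361  0.85155837 -0.4758301 ]
top 52.6831669615487 318.5743751337721 201.9732482396091 [ 0.40301639 -0.01733119  0.91226819] [-0.07038257  0.7094627  -0.69956385  0.04815998]
```

View pics/side0.png

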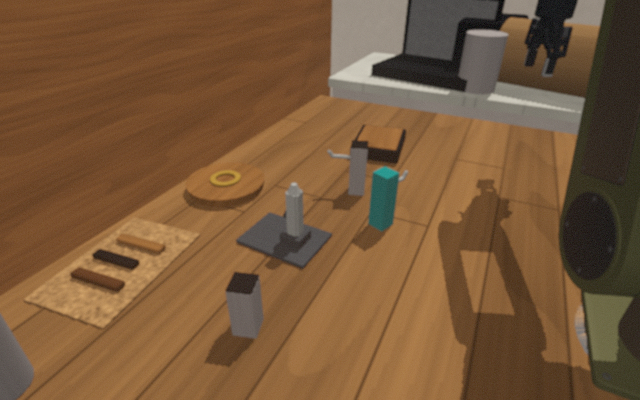

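View pics/top0.png

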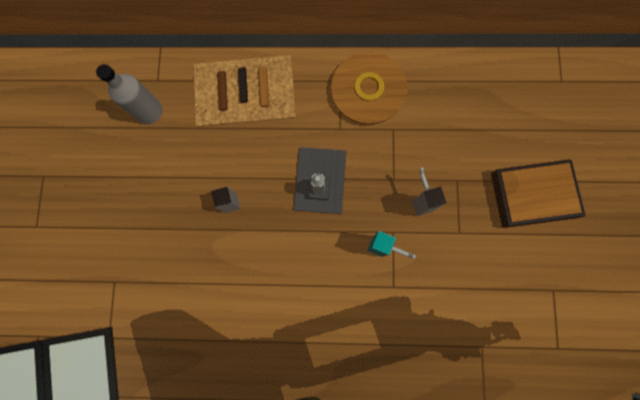

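```bash
cat > h.py <<'E'
import numpy as np,cv2
from scipy.spatial.transform import Rotation as R
def cam(s):
    q=np.array(s['orientation']);Rm=R.from_quat(q[[1,2,3,0]]).as_matrix()
    f=200/np.tan(np.radians(s['fovy']/2));return np.array(s['position']),Rm,f,s['cx'],s['cy']
def onz(s,uv,z):
    p,Rm,f,cx,cy=cam(s);out=[]
    for u,v in np.atleast_2d(uv):
        d=Rm@np.array([(u-cx)/f,(v-cy)/f,1]);out.append(p+d*(z-p[2])/d[2])
    return np.array(out)
def proj(s,P):
    p,Rm,f,cx,cy=cam(s);c=(np.atleast_2d(P)-p)@Rm
    return np.c_[cx+f*c[:,0]/c[:,2],cy+f*c[:,1]/c[:,2]]
def crop(s,u0,v0,u1,v1,k,name):
    c=cv2.resize(s['color'][v0:v1,u0:u1,::-1],None,fx=k,fy=k,interpolation=cv2.INTER_CUBIC);cv2.imwrite('pics/'+name,c)
E
python3 - <<'E'
from workcell import ctrl
from h import *
import pickle
t=ctrl.snapshot('top');s=ctrl.snapshot('side');pickle.dump((t,s),open('s.pkl','wb'))
crop(t,285,140,455,265,4.5,'t1.png');crop(s,225,125,415,275,4,'s1.png')
print(onz(t,[[318,180],[430,200],[423,170]],0.12))
E
```

```text
[[ 0.58188082  0.01068324  0.12      ]
 [ 0.54360496 -0.21133801  0.12      ]
 [ 0.60442222 -0.19921959  0.12      ]]
```

View pics/t1.png

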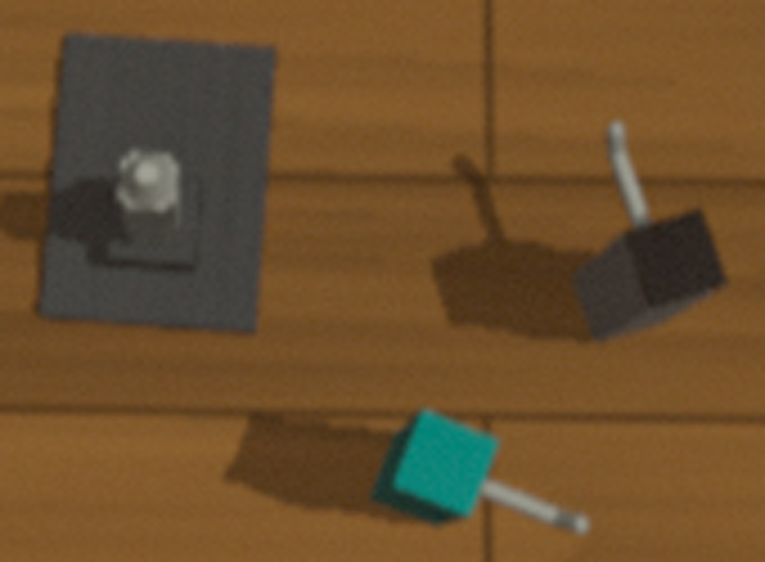

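View pics/s1.png

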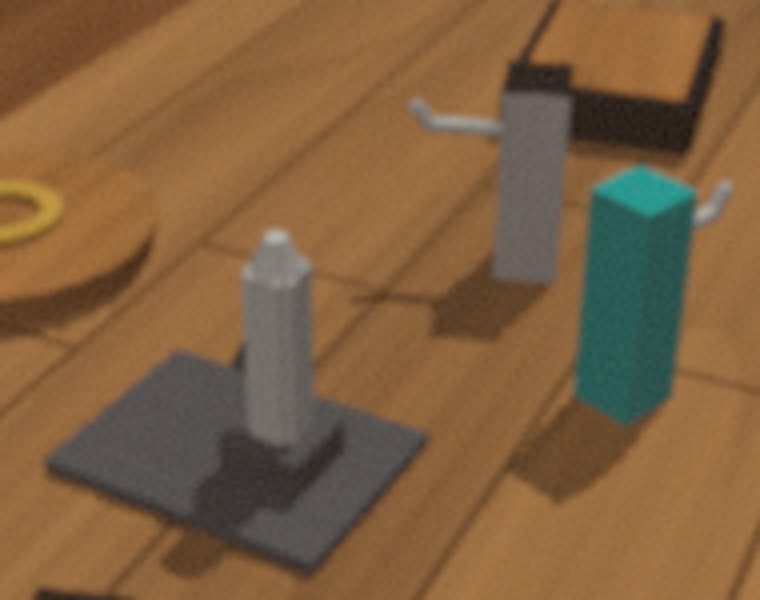

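```bash
python3 - <<'E'
from h import *
import pickle
t,s=pickle.load(open('s.pkl','rb'))
k=4.5;o=np.array([285,140])
def c2p(l): return (np.array(l,float)+.5)/k-.5+o
# hand corners
pl=c2p([[65,34],[275,46],[256,332],[40,316]]);P=onz(t,pl,.008)
print('plate',P[:,:2].round(4).tolist(),P.mean(0)); 
for i in range(4):
    d=P[(i+1)%4]-P[i];print(np.linalg.norm(d).round(4),np.degrees(np.arctan2(d[1],d[0])).round(1))
cap=c2p([[628,232],[702,210],[726,283],[641,308]]);C=onz(t,cap,.12)
print('cap',C[:,:2].round(4).tolist(),C.mean(0))
for i in range(4):
    d=C[(i+1)%4]-C[i];print(np.linalg.norm(d).round(4),np.degrees(np.arctan2(d[1],d[0])).round(1))
print('peg',onz(t,c2p([[641,220],[615,128]]),[.1])[:,:2], 'posttop',onz(t,c2p([[148,174]]),.13))
hs=cv2.cvtColor(t['color'],cv2.COLOR_RGB2HSV)
for n,(u0,v0,u1,v1),m in(('plate',(285,140,355,225),(hs[...,1]<70)&(hs[...,2]<110)),('cap',(405,180,455,225),hs[...,2]<60)):
    mm=np.zeros(hs.shape[:2],np.uint8);mm[v0:v1,u0:u1]=m[v0:v1,u0:u1]*255
    print(n,cv2.minAreaRect(np.argwhere(mm)[:,::-1].astype(np.float32)))
    crop({'color':np.repeat(mm[...,None],3,2)},285,140,455,265,4.5,n+'.png')
E
```

```text
plate [[0.685, 0.0601], [0.6794, -0.0484], [0.5305, -0.0397], [0.5373, 0.0691]] [0.60806502 0.01025714 0.008     ]
0.1087 -93.0
0.1491 176.6
0.109 86.4
0.1479 -3.5
cap [[0.5613, -0.2004], [0.5715, -0.233], [0.539, -0.2424], [0.5274, -0.2051]] [ 0.5497894  -0.22022581  0.12      ]
0.0342 -72.6
0.0339 -164.0
0.039 107.2
0.0342 8.0
peg [[ 0.57085717 -0.21098401]
 [ 0.61358191 -0.20040866]] posttop [[0.58311308 0.01138159 0.13      ]]
plate ((319.572998046875, 180.26466369628906), (47.49949645996094, 62.64319610595703), 4.236394882202148)
cap ((428.2433776855469, 199.6504669189453), (17.711605072021484, 30.92168617248535), 67.7509765625)
```

```bash
python3 - <<'E'
from h import *
import pickle
t,s=pickle.load(open('s.pkl','rb'))
def box(c,yaw,w,z): 
    a=np.radians(yaw);r=np.array([[np.cos(a),-np.sin(a)],[np.sin(a),np.cos(a)]])
    return np.c_[np.array([[1,1],[-1,1],[-1,-1],[1,-1]])*w/2@r.T+c,np.full(4,z)]
for n,im,(u0,v0,u1,v1) in(('t',t,(285,140,455,265)),('s',s,(225,125,415,275))):
    k=4.5 if n=='t' else 4
    c=cv2.resize(im['color'][v0:v1,u0:u1,::-1],None,fx=k,fy=k,interpolation=cv2.INTER_CUBIC)
    for cc,y,w,z in(((.55,-.2205),15.5,.036,.12),((.55,-.2205),15.5,.036,0),((.5831,.0115),-3.4,.010,.13),((.5831,.0115),-3.4,.025,.114),((.5831,.0115),-3.4,.044,.028)):
        q=(proj(im,box(cc,y,w,z))-[u0,v0]+.5)*k-.5
        cv2.polylines(c,[q.round().astype(np.int32)],True,(0,255,0),1)
    cv2.imwrite(f'pics/ov_{n}.png',c)
E
```

```text
(no output)
```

View pics/ov_t.png

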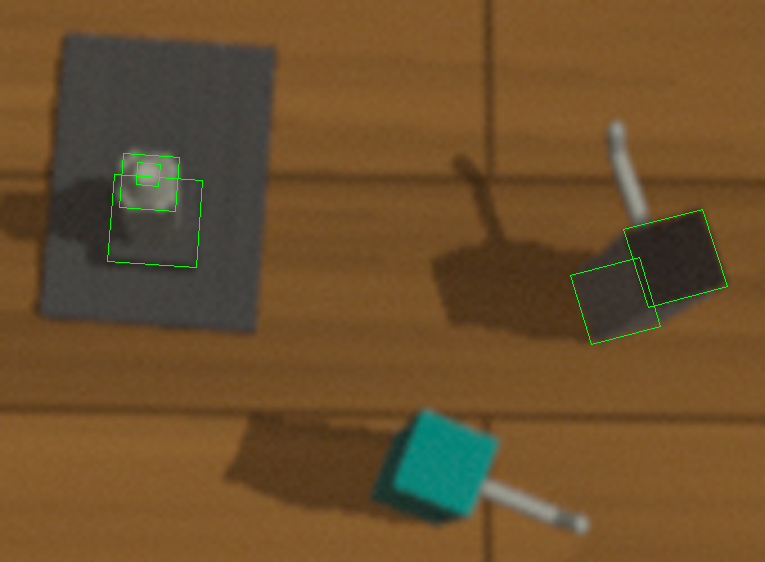

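View pics/ov_s.png

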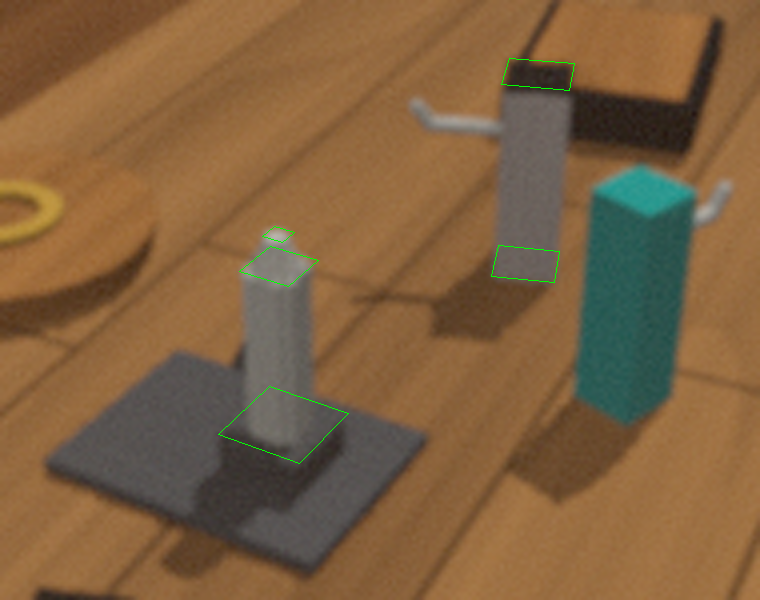

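The bare steel sleeve with a black cap and a peg, at top (430,200) and side (358,168), is the target. The others don't fit: turquoise with a peg at top (382,243), and short steel with no peg at top (225,200). The overlay agrees with both views to about 2 mm. The sleeve is at (0.550, -0.2205) with yaw 15.5°, and the stand is at (0.583, 0.0115) with yaw -3.4°. The button shows on the far side in the side view, so it faces +x.

Emit:
send_rows:
  increments:
    - [1,0,0,0,0.155]
    - [1,-1.89,-3.48,0,0]
    - [1,-1.89,-3.48,0,0]
    - [1,-1.89,-3.48,0,0]
    - [1,-1.89,-3.48,0,0]
    - [1,-1.89,-3.48,0,0]
    - [1,-1.89,-3.48,0,0]
    - [1,-1.89,-3.48,0,0]
    - [1,-1.89,-3.48,0,0]
    - [1,-1.89,-3.48,0,0]
    - [1,-1.89,-3.48,0,0]
    - [1,-1.89,-3.48,0,0]
  newtons: 60

```text
t: 1.7
eef_pos: [0.5515, -0.2199, 0.2311]
eef_rot: [0.0, 0.796, -0.605, -0.0]
force: [1.0, -0.0, -0.2]
finger_gap: 1.002
```

Emit:
send_rows:
  increments:
    - [1,0,0,0,0]
    - [1,0,0,0,0]

```text
t: 1.95
eef_pos: [0.5502, -0.2209, 0.2309]
eef_rot: [0.0, 0.796, -0.605, -0.0]
force: [0.0, -0.2, -0.5]
finger_gap: 0.998
```

```bash
cat >> h.py <<'E'
def delta(o,tgt,yaw):
    q=np.array(o['eef_rot']);M=R.from_quat(q[[1,2,3,0]]).as_matrix()
    y=np.degrees(np.arctan2(M[1,0],M[0,0]))
    print('t',o['t'],'pos',o['eef_pos'].round(4),'yawx',y.round(2),'tilt',M[:,2].round(3),'F',o['force'].round(1),'gap',round(o['finger_gap'],3),'j',np.round(o['joint_positions'],2))
    print('shift cm',(M.T@(np.array(tgt)-o['eef_pos'])*100).round(2),'turn',np.radians(y-yaw).round(3))
E
python3 - <<'E'
from workcell import ctrl
from h import *
delta(ctrl.get_obs(),[.55,-.2205,.065],-74.5)
E
```

```text
t 1.95 pos [ 0.5502 -0.2209  0.2309] yawx -74.45 tilt [-0.001 -0.    -1.   ] F [ 0.  -0.2 -0.5] gap 0.998 j [-0.45  0.33  1.47 -0.    1.34  0.85]
shift cm [-4.000e-02 -1.000e-02  1.659e+01] turn 0.001
```

Emit:
send_rows:
  increments:
    - [1,0,0,2.8,0]
    - [1,0,0,2.8,0]
    - [1,0,0,2.8,0]
    - [1,0,0,2.8,0]
    - [1,0,0,2.8,0]
    - [1,0,0,2.6,0]
    - [1,0,0,0,0]
    - [1,0,0,0,0]

```text
t: 2.95
eef_pos: [0.5508, -0.2219, 0.0662]
eef_rot: [-0.0, 0.796, -0.606, 0.001]
force: [0.5, -0.2, 0.3]
finger_gap: 0.998
```

```bash
python3 - <<'E'
from workcell import ctrl
from h import *
delta(ctrl.get_obs(),[.55,-.2205,.065],-74.5)
t=ctrl.snapshot('top');s=ctrl.snapshot('side')
crop(s,300,60,460,240,3,'g1.png');crop(t,360,140,500,265,4,'g1t.png')
E
```

```text
t 2.95 pos [ 0.5508 -0.2219  0.0662] yawx -74.54 tilt [ 0.001 -0.001 -1.   ] F [ 0.5 -0.2  0.3] gap 0.998 j [-0.45  0.5   1.67 -0.    0.98  0.85]
shift cm [-0.15  0.04  0.12] turn -0.001
```

View pics/g1.png

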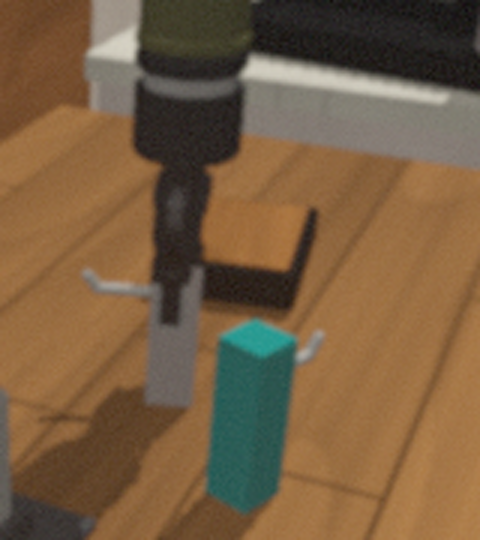

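The fingers straddle the sleeve, on its bare faces and clear of the peg. Closing now.

Emit:
send_rows:
  increments:
    - [0,0,0,0,0]
    - [0,0,0,0,0]
    - [0,0,0,0,0]
    - [0,0,0,0,0]
    - [0,0,0,0,0]
    - [0,0,0,0,0]
    - [0,0,0,0,0]
    - [0,0,0,0,0]
  newtons: 70

```text
t: 4.05
eef_pos: [0.551, -0.2209, 0.0659]
eef_rot: [-0.0, 0.796, -0.605, 0.0]
force: [-0.0, 0.9, 6.5]
finger_gap: 0.414
```

Emit:
send_rows:
  increments:
    - [0,0,0,-1,0]
    - [0,0,0,-1,0]
    - [0,0,0,-2,0]
    - [0,0,0,-3,0]
    - [0,0,0,-3,0]
    - [0,0,0,-3,0]
    - [0,0,0,-2,0]
    - [0,0,0,-1,0]
    - [0,0,0,0,0]
    - [0,0,0,0,0]

```text
t: 5.3
eef_pos: [0.5499, -0.2206, 0.2241]
eef_rot: [0.0, 0.796, -0.605, -0.001]
force: [-0.4, 0.5, -3.4]
finger_gap: 0.415
```

```bash
python3 - <<'E'
from workcell import ctrl
from h import *
delta(ctrl.get_obs(),[.5831,.0115,.225],-93.4)
t=ctrl.snapshot('top');s=ctrl.snapshot('side')
crop(s,260,20,460,240,2.7,'l1.png');crop(t,360,140,500,265,4,'l1t.png')
E
```

```text
t 5.3 pos [ 0.5499 -0.2206  0.2241] yawx -74.49 tilt [-0.002  0.001 -1.   ] F [-0.4  0.5 -3.4] gap 0.415 j [-0.45  0.34  1.48 -0.    1.33  0.85]
shift cm [-21.48  -9.4   -0.07] turn 0.33
```

View pics/l1.png

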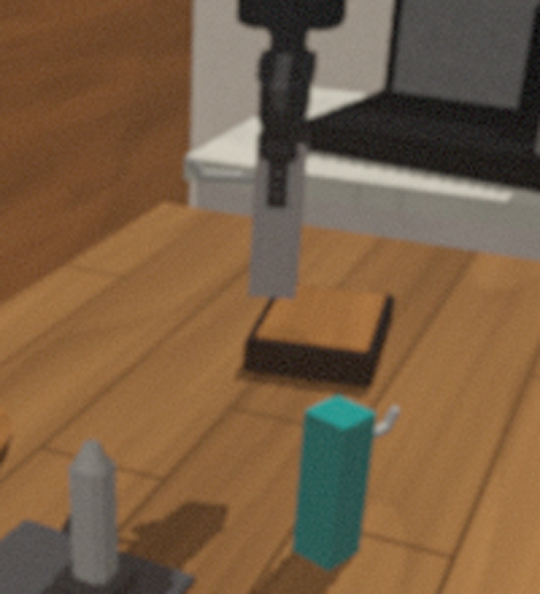

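Emit:
send_rows:
  increments:
    - [0,0,0,-0.5,0.11]
    - [0,0,0,-0.5,0.11]
    - [0,0,0,0,0.11]
    - [0,-2.6,-0.22,0,0]
    - [0,-2.6,-0.22,0,0]
    - [0,-2.6,-0.22,0,0]
    - [0,-2.6,-0.22,0,0]
    - [0,-2.6,-0.22,0,0]
    - [0,-2.6,-0.22,0,0]
    - [0,-2.6,-0.22,0,0]
    - [0,-2.6,-0.22,0,0]
    - [0,-2.6,-0.2,0,0]

```text
t: 6.9
eef_pos: [0.5838, 0.0124, 0.2343]
eef_rot: [-0.001, -0.686, 0.728, 0.001]
force: [0.6, -0.4, -4.3]
finger_gap: 0.412
```

Emit:
send_rows:
  increments:
    - [0,0,0,0,0]
    - [0,0,0,0,0]
    - [0,0,0,0,0]

```text
t: 7.28
eef_pos: [0.5839, 0.0107, 0.235]
eef_rot: [-0.0, -0.686, 0.728, 0.0]
force: [-0.2, -0.5, -4.1]
finger_gap: 0.412
```

```bash
python3 - <<'E'
from workcell import ctrl
from h import *
import pickle
o=ctrl.get_obs()
delta(o,[.5831,.0115,.225],-93.4)
t=ctrl.snapshot('top');s=ctrl.snapshot('side');pickle.dump((t,s),open('s2.pkl','wb'))
def box(c,yaw,w,z): 
    a=np.radians(yaw);r=np.array([[np.cos(a),-np.sin(a)],[np.sin(a),np.cos(a)]])
    return np.c_[np.array([[1,1],[-1,1],[-1,-1],[1,-1]])*w/2@r.T+c,np.full(4,z)]
zf=o['eef_pos'][2]-.066
for n,im,(u0,v0,u1,v1) in(('t',t,(250,110,400,230)),('s',s,(220,60,390,260))):
    k=5 if n=='t' else 3
    c=cv2.resize(im['color'][v0:v1,u0:u1,::-1],None,fx=k,fy=k,interpolation=cv2.INTER_CUBIC)
    for cc,y,w,z in((o['eef_pos'][:2],-3.4,.036,zf),(o['eef_pos'][:2],-3.4,.036,zf+.12),((.5831,.0115),-3.4,.025,.114)):
        q=(proj(im,box(cc,y,w,z))-[u0,v0]+.5)*k-.5
        cv2.polylines(c,[q.round().astype(np.int32)],True,(0,255,0),1)
    cv2.imwrite(f'pics/h_{n}.png',c)
E
```

```text
t 7.275 pos [0.5839 0.0107 0.235 ] yawx -93.44 tilt [-0.001 -0.    -1.   ] F [-0.2 -0.5 -4.1] gap 0.412 j [-0.05  0.32  1.48 -0.    1.34  1.58]
shift cm [-0.07  0.09  1.  ] turn -0.001
```

View pics/h_s.png

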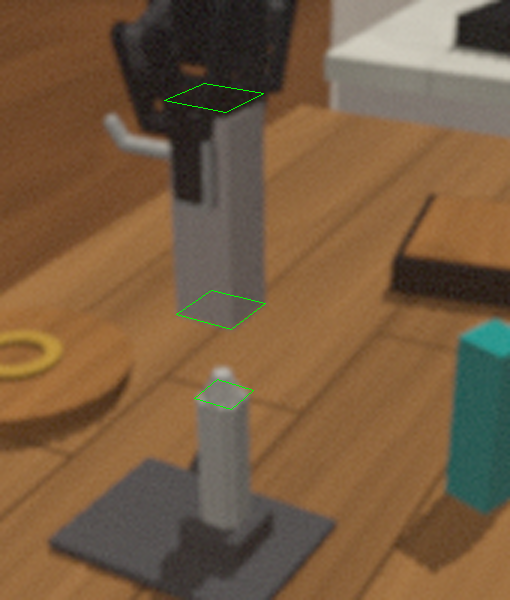

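View pics/h_t.png

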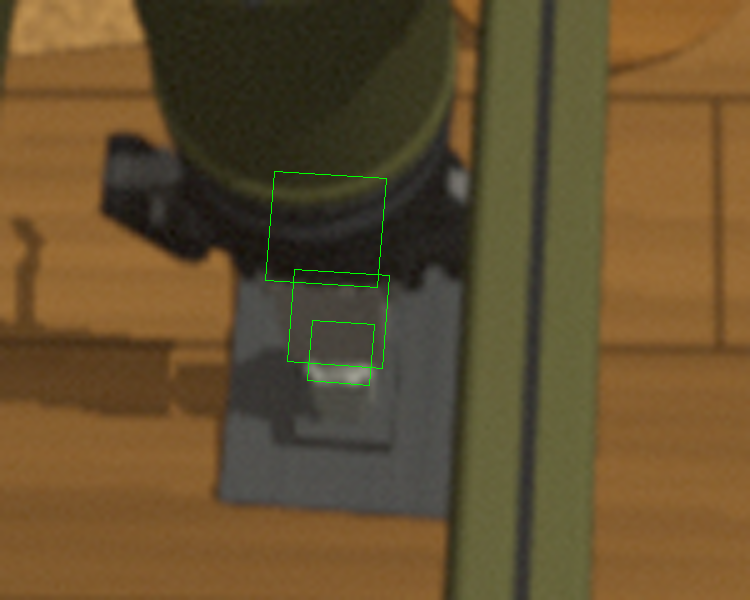

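```bash
python3 - <<'E'
from h import *
import pickle
t,s=pickle.load(open('s2.pkl','rb'))
t['color']=cv2.convertScaleAbs(t['color'],alpha=2.2)
crop(t,290,140,345,205,9,'h2_t.png');crop(s,265,90,320,240,4,'h2_s.png')
# expected px in crop
E
```

```text
(no output)
```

View pics/h2_t.png

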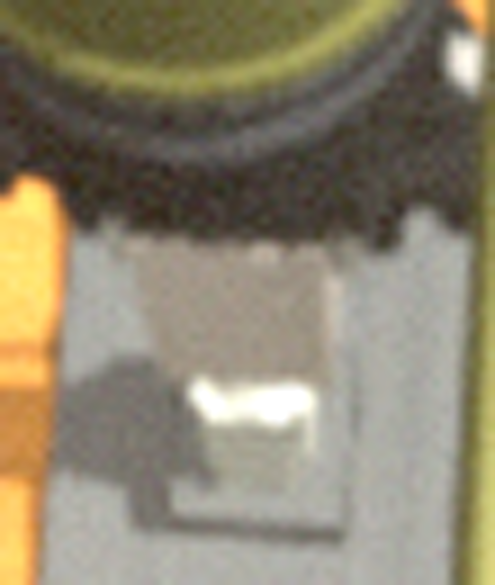

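View pics/h2_s.png

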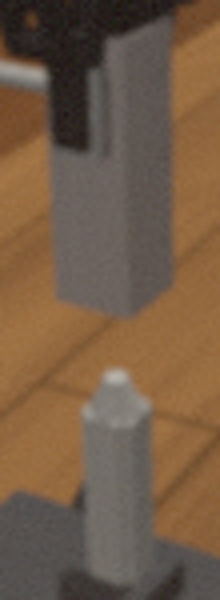

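Emit:
send_rows:
  increments:
    - [0,-0.07,0.08,0,0]
    - [0,0,0,1,0]
    - [0,0,0,1,0]
    - [0,0,0,1,0]
    - [0,0,0,1,0]
    - [0,0,0,1,0]
    - [0,0,0,0,0]
    - [0,0,0,0,0]

```text
t: 8.38
eef_pos: [0.5837, 0.0122, 0.1855]
eef_rot: [0.0, -0.686, 0.728, -0.0]
force: [0.0, -0.7, -3.5]
finger_gap: 0.413
```

Emit:
send_rows:
  increments:
    - [0,0,0,0.6,0]
    - [0,0,0,0.6,0]
    - [0,0,0,0.6,0]
    - [0,0,0,0.6,0]
    - [0,0,0,0.6,0]
    - [0,0,0,0,0]
    - [0,0,0,0,0]

```text
t: 9.25
eef_pos: [0.5835, 0.0122, 0.1554]
eef_rot: [0.0, -0.686, 0.728, -0.0]
force: [0.0, 0.1, -3.7]
finger_gap: 0.416
```

```bash
python3 - <<'E'
from workcell import ctrl
from h import *
delta(ctrl.get_obs(),[.5831,.0115,.066+.028],-93.4)
s=ctrl.snapshot('side');crop(s,220,90,390,260,3.4,'i1.png')
E
```

```text
t 9.25 pos [0.5835 0.0122 0.1554] yawx -93.39 tilt [ 0. -0. -1.] F [ 0.   0.1 -3.7] gap 0.416 j [-0.05  0.38  1.59  0.    1.16  1.58]
shift cm [0.08 0.04 6.14] turn 0.0
```

View pics/i1.png

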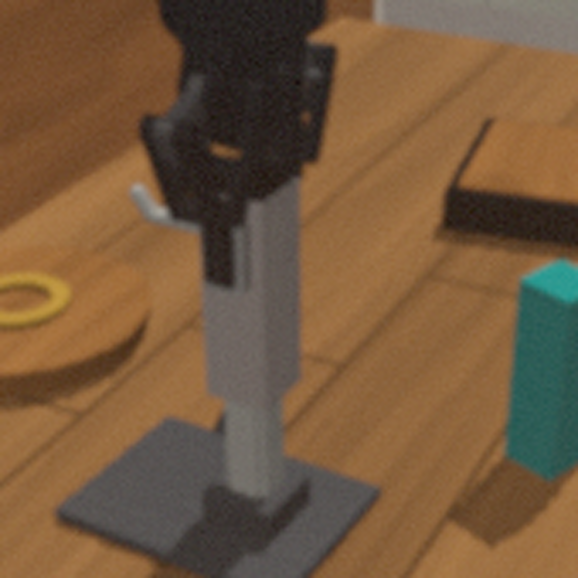

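Emit:
send_rows:
  increments:
    - [0,0,0,0.4,0]
    - [0,0,0,0.4,0]
    - [0,0,0,0.4,0]
    - [0,0,0,0.4,0]
    - [0,0,0,0.4,0]
    - [0,0,0,0.4,0]
    - [0,0,0,0,0]

```text
t: 10.18
eef_pos: [0.5842, 0.0122, 0.1314]
eef_rot: [0.001, -0.686, 0.728, -0.001]
force: [2.8, 0.4, -1.9]
finger_gap: 0.412
```

Emit:
send_rows:
  increments:
    - [0,0,0,0.4,0]
    - [0,0,0,0.4,0]
    - [0,0,0,0.4,0]
    - [0,0,0,0.4,0]
    - [0,0,0,0.4,0]
    - [0,0,0,0.4,0]
    - [0,0,0,0,0]

```text
t: 11.05
eef_pos: [0.5828, 0.0123, 0.1065]
eef_rot: [-0.001, -0.686, 0.728, 0.001]
force: [3.5, 0.6, -5.8]
finger_gap: 0.415
```

```bash
python3 - <<'E'
from workcell import ctrl
from h import *
delta(ctrl.get_obs(),[.5831,.0115,.066+.028],-93.4)
s=ctrl.snapshot('side');crop(s,220,90,390,260,3.4,'i2.png')
E
```

```text
t 11.05 pos [0.5828 0.0123 0.1065] yawx -93.39 tilt [-0.002  0.    -1.   ] F [ 3.5  0.6 -5.8] gap 0.415 j [-0.05  0.44  1.65 -0.    1.06  1.58]
shift cm [ 0.07 -0.04  1.25] turn 0.0
```

View pics/i2.png

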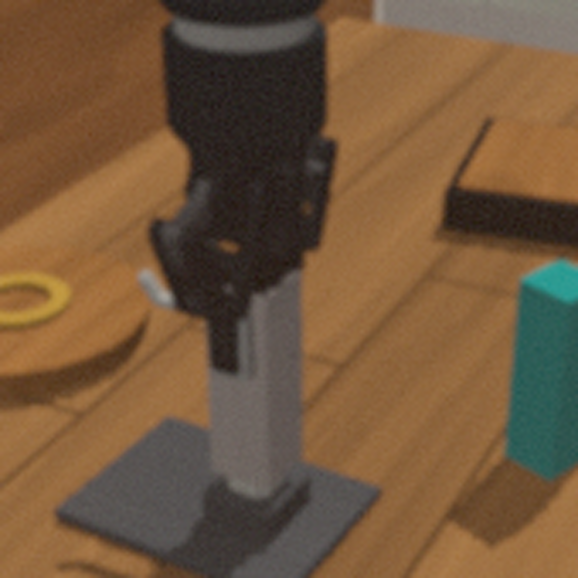

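Emit:
send_rows:
  increments:
    - [0,0,0,0.3,0]
    - [0,0,0,0.3,0]
    - [0,0,0,0.3,0]
    - [0,0,0,0.2,0]
    - [0,0,0,0,0]
    - [0,0,0,0,0]

```text
t: 11.85
eef_pos: [0.5818, 0.0123, 0.0956]
eef_rot: [-0.001, -0.686, 0.728, 0.001]
force: [-0.4, -0.5, -4.1]
finger_gap: 0.415
```

Emit:
send_rows:
  increments:
    - [0,0,0,0.2,0]
    - [0,0,0,0,0]

```text
t: 12.1
eef_pos: [0.5827, 0.0123, 0.094]
eef_rot: [-0.0, -0.686, 0.728, 0.001]
force: [0.8, 0.8, -3.8]
finger_gap: 0.414
```

Emit:
send_rows:
  increments:
    - [0,0,0,0.1,0]
    - [0,0,0,0,0]

```text
t: 12.35
eef_pos: [0.5829, 0.0123, 0.0939]
eef_rot: [-0.0, -0.686, 0.728, 0.0]
force: [-2.7, 0.3, 3.7]
finger_gap: 0.419
```

Emit:
send_rows:
  increments:
    - [0,0,0,0.1,0]
    - [0,0,0,0,0]

```text
t: 12.6
eef_pos: [0.5829, 0.0123, 0.0938]
eef_rot: [-0.0, -0.686, 0.728, -0.0]
force: [-4.1, 1.4, 10.9]
finger_gap: 0.41
```

```bash
python3 - <<'E'
from workcell import ctrl
from h import *
delta(ctrl.get_obs(),[.5831,.0115,.066+.028],-93.4)
s=ctrl.snapshot('side');crop(s,240,130,340,240,5,'i3.png')
E
```

```text
t 12.6 pos [0.5829 0.0123 0.0938] yawx -93.39 tilt [-0. -0. -1.] F [-4.1  1.4 10.9] gap 0.41 j [-0.05  0.45  1.66 -0.    1.03  1.58]
shift cm [ 0.08 -0.02 -0.02] turn 0.0
```

View pics/i3.png

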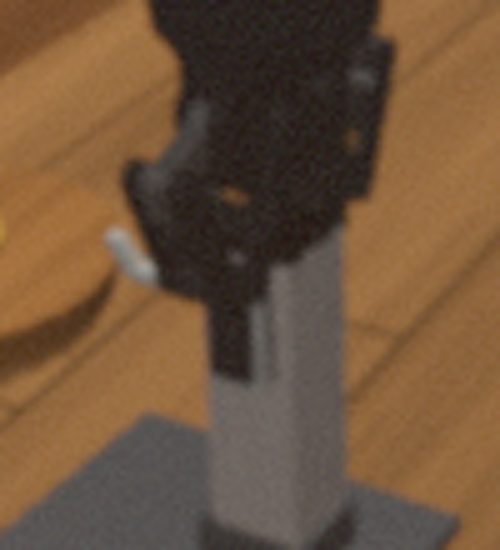

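Emit:
send_rows:
  increments:
    - [0,0,0,-0.1,0]
    - [0.5,0,0,0,0]
    - [0.9,0,0,0,0]
    - [0.9,0,0,0,0]
    - [0.9,0,0,0,0]
    - [0.9,0,0,0,0]

```text
t: 13.4
eef_pos: [0.5834, 0.0122, 0.0932]
eef_rot: [-0.0, -0.686, 0.728, 0.0]
force: [0.3, -0.0, -0.7]
finger_gap: 0.902
```

Emit:
send_rows:
  increments:
    - [0.9,0,0,-1,0]
    - [0.9,0,0,-2,0]
    - [0.9,0,0,-3,0]
    - [0.9,0,0,-3,0]
    - [0.9,0,0,-3,0]
    - [0.9,0,0,-2,0]
    - [0.9,3,0,0,0]
    - [0.9,3,0,0,0]
    - [0.9,3,0,0,0]
    - [0.9,3,0,0,0]
    - [0.9,3,0,0,0]
    - [0.9,0,0,0,0]

```text
t: 14.9
eef_pos: [0.5745, -0.1395, 0.234]
eef_rot: [0.0, -0.685, 0.729, -0.001]
force: [0.6, 0.3, -0.7]
finger_gap: 0.902
```

```bash
python3 - <<'E'
from workcell import ctrl
from h import *
delta(ctrl.get_obs(),[.5831,.0115,.066+.028],-93.4)
s=ctrl.snapshot('side');t=ctrl.snapshot('top')
def box(c,yaw,w,z): 
    a=np.radians(yaw);r=np.array([[np.cos(a),-np.sin(a)],[np.sin(a),np.cos(a)]])
    return np.c_[np.array([[1,1],[-1,1],[-1,-1],[1,-1]])*w/2@r.T+c,np.full(4,z)]
for n,im,(u0,v0,u1,v1) in(('t',t,(280,110,400,215)),('s',s,(230,130,340,250))):
    k=5
    c=cv2.resize(im['color'][v0:v1,u0:u1,::-1],None,fx=k,fy=k,interpolation=cv2.INTER_CUBIC)
    for z in(.028,.148):
        q=(proj(im,box((.5831,.0115),-3.4,.036,z))-[u0,v0]+.5)*k-.5
        cv2.polylines(c,[q.round().astype(np.int32)],True,(0,255,0),1)
    cv2.imwrite(f'pics/f_{n}.png',c)
cv2.imwrite('pics/f_all.png',t['color'][...,::-1]);cv2.imwrite('pics/f_alls.png',s['color'][...,::-1])
E
```

```text
t 14.9 pos [ 0.5745 -0.1395  0.234 ] yawx -93.55 tilt [ 0.001 -0.001 -1.   ] F [ 0.6  0.3 -0.7] gap 0.902 j [-0.31  0.33  1.47 -0.    1.34  1.32]
shift cm [-15.14   0.09  13.99] turn -0.003
```

View pics/f_s.png

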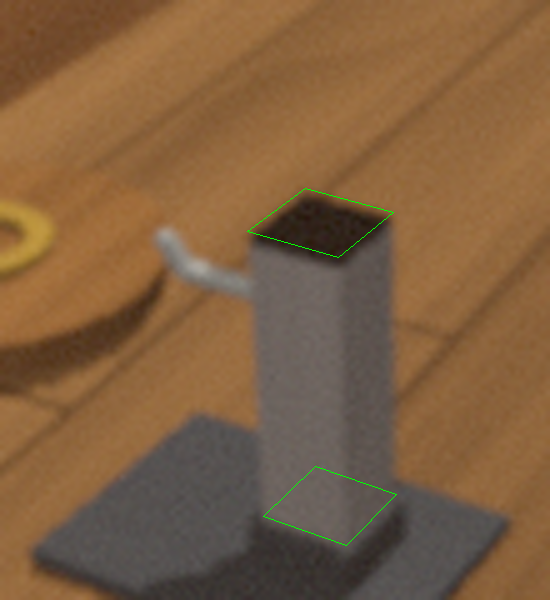

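View pics/f_t.png

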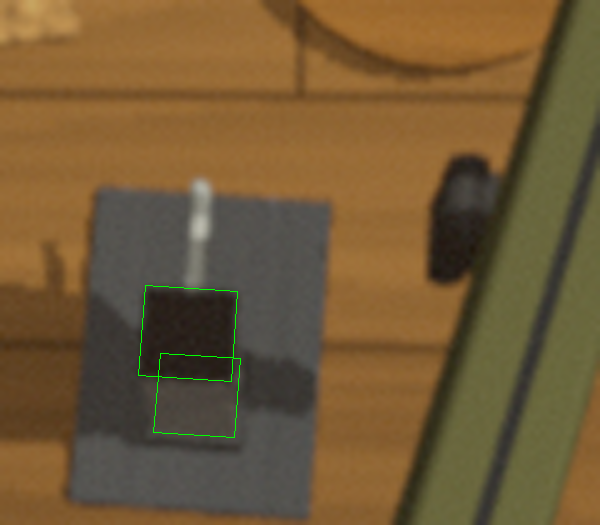

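View pics/f_all.png

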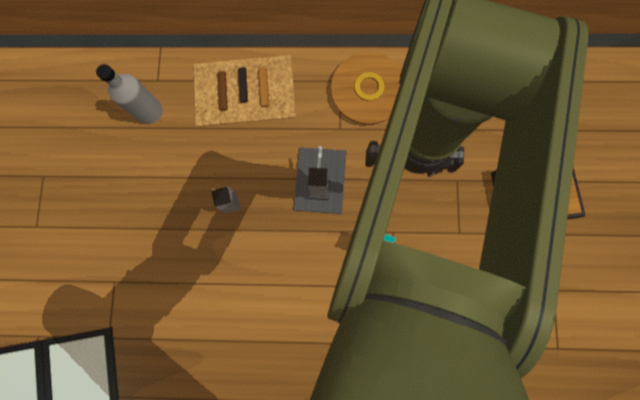

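The sleeve sits on the collar, with its cap matching the seated height in both views and the peg pointing to the button side. The other sleeves haven't moved, and the gripper is clear.

```bash
python3 -c "
from workcell import ctrl
print(ctrl.close_job())"
```

```text
the job is handed in; nothing more can be done
None
```

I gripped the steel sleeve with the peg across its bare faces, turned it about 19° to the button side and lowered it over the post. I then pushed it down onto the collar, let go and backed the gripper away. The job was handed in at about 15 s of the 45 s allowed.

**Checks that agreed:**
- **Button:** it pushed sideways on the sleeve with about 3.5 N while it was being pressed. That fell to about 0 in the last few millimetres, which fits the button springing out through the window.
- **Seating:** the gripper then stopped at the seated height. The upward push from the collar rose to about 15 N with no further travel.
- **Final pictures:** after release, the sleeve matched the seated outline to about 1–2 mm in both views. The plain sleeve and what shows of the turquoise one look unmoved.

**Not seen directly:** the button and window face away from both cameras, so the button popping out is inferred from the forces. I did not tug the sleeve to test the lock.

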